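# Open the touch-latch bread bin

### The job

Open the bread bin with your fingertips: its wooden flap has no handle, so push the flap in near its top edge until the touch catch lets go and the flap springs ajar, then reach behind its top edge and swing it down until it lies flat on the worktop. The round wooden salt pot stands where the flap comes down: push it aside along the worktop, never lifting or tipping it or letting it touch the bin or flap. Leave the mug, peeler and honey jar as they are.

Things in the scene. Friction and masses are not known exactly. Their poses are not given: they have to be found in the camera images.
- bread_bin: white drop-front bread bin fixed to the worktop. Origin: centre of its underside; x points to its back, y to its left as the robot sees it, z up. Carcass 200 deep x 300 wide x 175 high, walls 8 thick, empty but for the latch; its front edges lie at x = -100 mm. The wooden flap covers the whole front, outer face at x = -118 mm when shut.
- flap (a joint): flap angle, rad: about 0.01 shut and locked; negative pushed in (stop -0.036, 6 to 7 mm in at the top edge); 1.555 flat on the worktop towards the robot, inner face up. Pushing the top edge in 5 mm (about 8 N) trips the catch; when the push is eased, a sprung plunger swings the flap out to about 0.4 (top edge 65 mm forward). Beyond that stiff hinges hold it wherever it is left; 2 to 3 N at the edge moves it.
- flap_hinge (a point): middle of the flap's hinge line, which runs along the bin's y, 8 mm above the worktop at the foot of the front, in the middle of the flap's thickness. The flap is light wood, 296 wide, 12 thick; its top edge is 163 mm from the hinge. Flat, its inner face is 14 mm above the worktop
- flap_top (a point): middle of the top edge of the flap, on its outer face; moves with the flap
- latch (a point): middle of the touch latch inside the bin at its right-hand wall: grey housing and white plunger, within y = -142 to -93 mm and z = 95 to 145 mm of the bin; two steel prongs up to 47 mm long stand on the flap's inner face there. When the flap is ajar, they bridge the gap: reach behind the flap in its middle or left part
- press_mark (a point): small steel disc (14 mm across) on the outer face of the flap, 22 mm below its top edge and 121 mm to the right of the middle, over the catch; the flap is stiff, so a push anywhere along its top trips the catch
- salt_pot_center (a point): turned oak salt pot, round, 92 across and 70 high, about 0.3 kg, loose; the point is its centre, half-way up. It stands within the 165 mm in front of the bin on which the flap lands
- mug_tea: green and white mug, 78 across and 101 high, handle along -y; origin at the centre of its underside; bystander, loose
- peeler: white peeler lying along its x, 170 x 25 x 18 mm; origin at the centre of its underside; bystander, loose
- honey_jar: honey jar with black lid, 63 across and 94 high; origin at the centre of its underside; bystander, loose
Mind the look-alikes: they are no part of the job. Leave any pink, purple or red look-alike of the part that bears salt_pot_center alone.

How it is judged (in metres and radians):
On the way, in this order (a step that is already met when the one before it is completed fails the run):
1. the catch has been pressed and the flap has sprung ajar (value of joint flap above 0.25 rad), for 0.1 s.
2. the flap lies flat (value of joint flap above 1.4 rad), for 0.2 s.
At the end, for the whole second after the job is handed in: the flap lies down flat on the worktop and at rest (over 1.4 rad), the salt pot stands upright on the worktop beside it, and the mug, peeler and honey jar are within 20 mm of where they were (value of joint flap above 1.4 rad and velocity of joint flap below 0.1 rad/s and height (world z) of salt_pot_center between 0.028 and 0.042 m and angle between salt_pot_center's own z axis and vertical below 0.1 rad and distance of each of mug_tea, peeler, honey_jar from where it was at the start of the episode below 0.02 m); the robot touches nothing.
It fails at once if the salt pot is lifted (10 mm) (height (world z) of salt_pot_center above 0.045 m).
It fails at once if the salt pot is tipped (angle between salt_pot_center's own z axis and vertical above 0.25 rad).
It fails at once if the salt pot touches the bread bin or its flap (contact force between bread_bin and salt_pot above 1 N).
It fails at once if the mug, the peeler or the honey jar is moved by more than 20 mm or lifted (distance of any of mug_tea, peeler, honey_jar from where it was at the start of the episode above 0.02 m).
It also fails if it takes over 67 s, if anything falls off the work surface, if the arm or the gripper's body presses on something with over 40 N, if the wrist force passes 120 N, or if a joint passes its speed limit or range.

### The arm

A 6-joint arm with a two-finger parallel gripper is mounted at the origin on a cart in front of the work surface, level with it; the furniture and walls round the work are solid. World frame = base frame: x ahead of the robot, y to its left, z up, the work surface at z = 0. Lengths are in mm, angles in degrees, forces in N, time in s.
With the tool pointing down it reaches from about 275 to 875 mm from the base axis. Payload 12.5 kg.
Tool frame: the origin (TCP) lies on the centre line of the jaws, within the pads' length; the fingertips stand 14 mm ahead of it and the grasp point (between the pads) lies 5 mm behind it; x points along the fingers, z is the direction in which the jaws open and shut, and the axes are right-handed (so a half turn about x gives the same grasp; the last joint's range is limited). The gripper opens to 85 mm and grips with 20 to 120 N. Pads are 22 mm wide; open, the fingers measure 114 mm over their backs; the gripper's body (76 mm by 85 mm) begins 54 mm behind the grasp point. The pads swing forward as they close: fully open they stand 13 mm farther back than shut.
Start: joints at [-78.415, 20.094, 94.641, -0, 65.266, -4.847], TCP at [155.606, -527.514, 219.29] pointing down, gripper open.
Joint ranges: [-157.81, 157.81], [-45, 120.19], [0.68, 151.7], [-89.99, 269.99], [4.06, 180], [-164.3, 164.3]. Speed limits (degrees/s): [127.2, 127.2, 159.86, 180, 180, 180].

### API

Orientations are given as [roll, pitch, yaw] about the fixed x, y, z axes, in that order (R = Rz(yaw) Ry(pitch) Rx(roll)).
In Python, from rig import arm gives the robot as it stands.
- The arm moves only by the shell command python3 -m jog 'ROWS'. ROWS is a JSON object of lists of equal length, an entry for each row: "turn": the turn, a rotation vector about the tool's x, y, z each as a share of 0.08 rad, from -1 to 1, a list of three; "offset": the shift along the tool's x, y, z each as a share of 0.04 m, from -1 to 1, a list of three; "jaw": the opening, from -1 (shut) to 1 (fully open). A call has 1 to 10 rows; each row shifts and turns the commanded pose from where the row before left it, along the tool's axes as they then stand; what a row does not reach is not made up. A row lasts 1/8 s, in which the tool goes at most 62.5 mm and 10.7 degrees, less where a joint would pass 70% of its speed; a pose out of reach is approached as far as the arm can. A call with a number of a shift or a turn outside -1 to 1 is refused whole. A call with a gripper value outside its range is refused whole. The fingers move at their own pace and stop on an object; the grip force is fixed at half the most. Time passes only in rows, so rows that do not move let the fingers close. It gives the time, the measured TCP pose, the force and the opening at its end, in the units of the state.
- arm.observe(): the state, without advancing time (a new reading comes with each control period).
- arm.get_image(name): name is "scene" or "top" or "wrist"; returns a dict with "image" (384x512x3 uint8, red, green, blue), "range_z" (384x512 float32, mm along the optical axis (not along the pixel's ray), 0 where there is no reading), "fx", "fy", "cx", "cy" (pixels), "view" (4x4, takes a point from world to camera coordinates). Camera axes: x right, y down, z forward; pixel columns grow to the right and rows downward; lengths in mm; the calibration is good to about 2 mm. The wrist camera is an equidistant fisheye: a pixel r from the principal point sees the ray r / f radians off the axis. A picture is of the moment at which its call begins.
- arm.hand_in(): hands the job in, once; it reports no verdict.
The state is a dict: "t": time; "q": joint angles; "joint_velocities": joint speeds; "joint_efforts": joint torques, N m; "position": TCP position; "tool_rot": TCP orientation; "force": force on the tool from outside, world axes, zero at the start; "moment": the same for the moment, N m; "grip_width": finger opening in mm.
Only numpy, scipy, OpenCV 4.12 (cv2) and the standard library are available. Lean on these libraries where they do the work, as an engineer would, in place of code of your own. Each camera call takes 0.05 s, during which the arm holds its last target.

## Working session

There is one attempt and no reset: what is moved stays moved. The work goes in short steps, Python scripts to look and compute and a shell command to move; the robot and the scene stay as the last step left them, time stands still between calls to the robot, and variables do not carry over. Pictures are saved under pics/ and viewed, and the job is handed in when it is done.

```bash
mkdir -p pics; ls; python3 - <<'E'
from rig import arm
import cv2,numpy as np,pickle
print(arm.observe())
for n in ["scene","top","wrist"]:
    d=arm.get_image(n); pickle.dump(d,open(f"{n}0.pkl","wb"))
    cv2.imwrite(f"pics/{n}0.png",d["image"][:,:,::-1]); print(n,d["fx"],d["fy"],d["cx"],d["cy"]); print(np.round(d["view"],3))
E
```

```text
pics
{'t': 0.0, 'q': array([-7.84179777e+01,  2.01253676e+01,  9.46785089e+01, -8.23126827e-04,
        6.52677720e+01, -4.84895277e+00]), 'joint_velocities': array([-0.09632569,  0.04300116, -0.10982799,  0.05570307,  0.02328255,
        0.00078027]), 'joint_efforts': array([ 3.24793247e-03, -5.06103158e+01, -2.91407454e+01,  7.60845160e-05,
        4.60781725e-03,  4.33552373e-05]), 'position': array([ 155.50365119, -527.17365617,  218.73825764]), 'tool_rot': array([175.74853965,  89.92834759, 102.17985954]), 'force': array([-0.59406495,  0.05289175,  0.77546339]), 'moment': array([ 0.00621125,  0.01160278, -0.05169818]), 'grip_width': 85.54348124841121}
scene 430.5815066062518 430.5815066062518 252.09018587235371 189.87368958335722
[[-3.960000e-01 -9.180000e-01 -1.000000e-02  2.370840e+02]
 [-6.740000e-01  2.980000e-01 -6.760000e-01  4.300050e+02]
 [ 6.240000e-01 -2.610000e-01 -7.360000e-01  1.482341e+03]
 [ 0.000000e+00  0.000000e+00  0.000000e+00  1.000000e+00]]
top 353.39474256687583 353.39474256687583 260.81787964215295 194.0359931230174
[[ 1.900000e-02 -1.000000e+00  1.300000e-02  2.517800e+01]
 [-9.870000e-01 -2.100000e-02 -1.600000e-01  5.628740e+02]
 [ 1.600000e-01 -9.000000e-03 -9.870000e-01  1.223259e+03]
 [ 0.000000e+00  0.000000e+00  0.000000e+00  1.000000e+00]]
wrist 297.3186396354542 297.3186396354542 258.15936227797687 195.69844097356003
[[ 2.82000e-01 -9.59000e-01 -0.00000e+00 -5.49262e+02]
 [-9.12000e-01 -2.68000e-01  3.11000e-01 -3.95550e+01]
 [-2.99000e-01 -8.80000e-02 -9.50000e-01  3.79896e+02]
 [ 0.00000e+00  0.00000e+00  0.00000e+00  1.00000e+00]]
```

View pics/scene0.png

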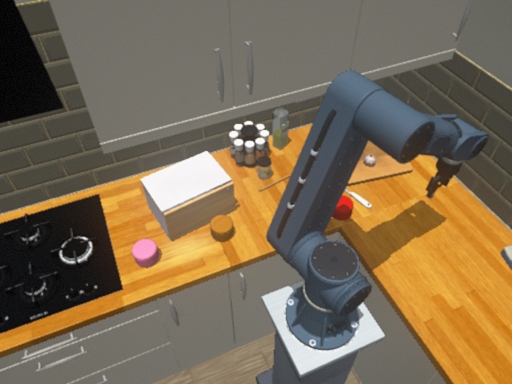

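View pics/top0.png

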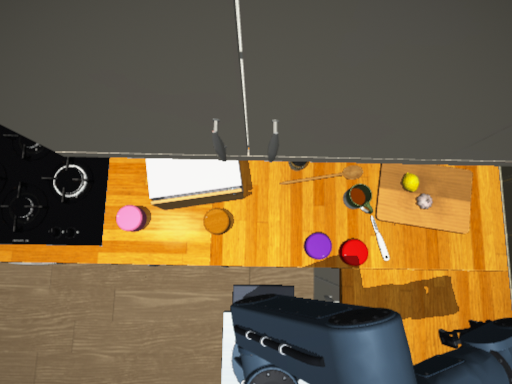

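View pics/wrist0.png

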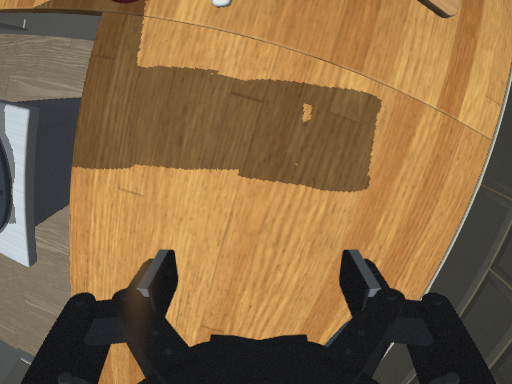

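Candidates for the salt pot in the top image are: wooden at (217,221), pink at (131,217), purple at (318,245) and red at (353,251). By the description it is the brown oak one at (217,221). In the scene image the bin is at (188,195), the peeler at (357,198), and the mug at (358,196) in the top image.

```bash
cat > h.py <<'E'
import numpy as np,pickle
def cloud(d):
    z=d["range_z"].astype(float); v,u=np.indices(z.shape)
    P=np.stack([(u-d["cx"])/d["fx"]*z,(v-d["cy"])/d["fy"]*z,z,np.ones_like(z)],-1)
    W=P@np.linalg.inv(d["view"]).T
    W=W[...,:3]; W[z==0]=np.nan
    return W
def proj(d,p):
    c=d["view"]@np.append(p,1.); return d["fx"]*c[0]/c[2]+d["cx"],d["fy"]*c[1]/c[2]+d["cy"]
def jawmat(o): 
    from scipy.spatial.transform import Rotation as R
    return R.from_euler("xyz",o,degrees=True)
E
python3 - <<'E'
import pickle,cv2,numpy as np
from h import *
np.set_printoptions(precision=0,suppress=True)
for n,box in [("top",(90,140,290,290)),("scene",(110,120,310,280))]:
    d=pickle.load(open(n+"0.pkl","rb")); W=cloud(d)
    x0,y0,x1,y1=box
    cv2.imwrite(f"pics/{n}0c.png",cv2.resize(d["image"][y0:y1,x0:x1,::-1],None,fx=4,fy=4,interpolation=cv2.INTER_CUBIC)[:600,:800])
    pts={"top":[(217,221),(131,217),(318,245),(353,251),(150,160),(235,160),(152,197),(240,187),(243,192),(358,197),(245,157)],"scene":[(188,170),(145,187),(232,180),(163,207),(222,220),(221,236),(146,246),(264,168),(280,120),(250,130),(357,198),(343,207),(240,100),(120,145)]}[n]
    for p in pts: print(n,p,W[p[1],p[0]])
    # pot top fit
    u,v=(217,216) if n=="top" else (221,221)
    q=W[max(0,v-25):v+25,u-25:u+25].reshape(-1,3); 
    m=(q[:,2]>60)&(q[:,2]<78)&(abs(q[:,0]-W[v,u,0])<70)
    m&=np.hypot(q[:,0]-W[v,u,0],q[:,1]-W[v,u,1])<60
    print("pot",np.nanmin(q[m],0),np.nanmax(q[m],0))
    # bin top
    q=W.reshape(-1,3); m=(q[:,2]>160)&(q[:,2]<185)&(q[:,1]>-20)&(q[:,1]<450)&(q[:,0]>400)
    b=q[m][:,:2].astype(np.float32); print("bintop",cv2.minAreaRect(b),len(b), np.round(cv2.boxPoints(cv2.minAreaRect(b))))
    m=(q[:,2]<400)&(q[:,2]>25)&(q[:,0]>300)
    # height bins
    d=pickle.load(open(n+"0.pkl","rb"))
    m=(q[:,2]>300)&(q[:,0]>400)&(q[:,1]>-50); print("cab lowest", np.nanpercentile(q[m],[0,1],axis=0) if m.any() else 0)
E
```

```text
top (217, 221) [460. 187.  71.]
top (131, 217) [468. 486.  69.]
top (318, 245) [ 385. -164.   65.]
top (353, 251) [ 366. -285.   67.]
top (150, 160) [647. 402. 171.]
top (235, 160) [578. 105. 460.]
top (152, 197) [525. 387. 171.]
top (240, 187) [566. 106. 155.]
top (243, 192) [576. 103.  -1.]
top (358, 197) [ 561. -317.   32.]
top (245, 157) [577.  80. 491.]
pot [419. 146.  60.] [535. 236.  77.]
bintop ((595.850830078125, 258.2049560546875), (151.3318328857422, 301.642822265625), 8.251487731933594) 3432 [[499. 397.]
 [543.  98.]
 [692. 120.]
 [649. 418.]]
cab lowest [[541. -50. 454.]
 [562. -46. 479.]]
scene (188, 170) [683. 240. 179.]
scene (145, 187) [677. 419. 163.]
scene (232, 180) [723.  44.   0.]
scene (163, 207) [535. 383. 179.]
scene (222, 220) [469. 182.  76.]
scene (221, 236) [423. 206.  42.]
scene (146, 246) [471. 483.  71.]
scene (264, 168) [661. -84.  80.]
scene (280, 120) [ 829. -238.  170.]
scene (250, 130) [827. -90. 164.]
scene (357, 198) [ 400. -400.   10.]
scene (343, 207) [ 340. -283.   72.]
scene (240, 100) [577.  48. 527.]
scene (120, 145) [582. 462. 472.]
pot [415. 143.  61.] [510. 233.  78.]
bintop ((740.2586059570312, 195.4014434814453), (439.3187255859375, 461.7156677246094), 5.892219543457031) 3358 [[498. 402.]
 [545. -57.]
 [982. -12.]
 [935. 448.]]
cab lowest [[538. -50. 300.]
 [549. -39. 319.]]
```

```bash
ls pics
```

```text
scene0.png
scene0c.png
top0.png
top0c.png
wrist0.png
```

View pics/scene0c.png

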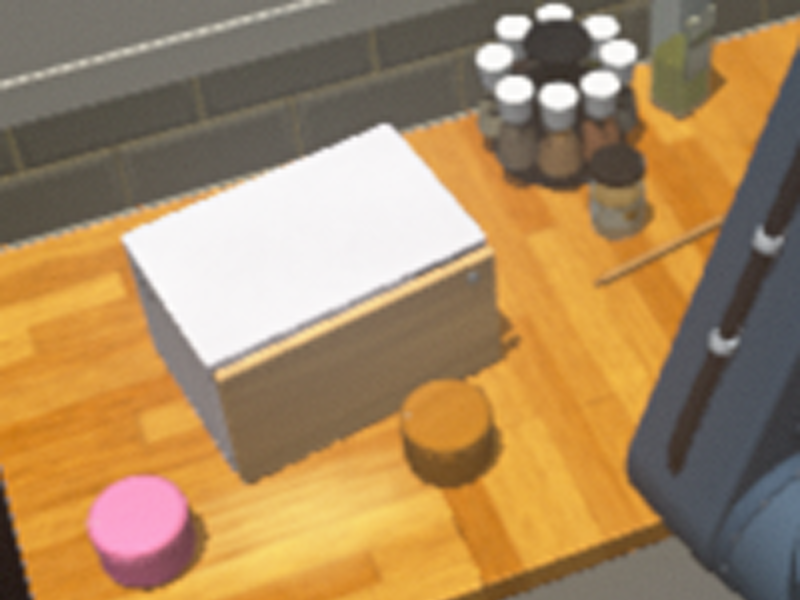

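View pics/top0c.png

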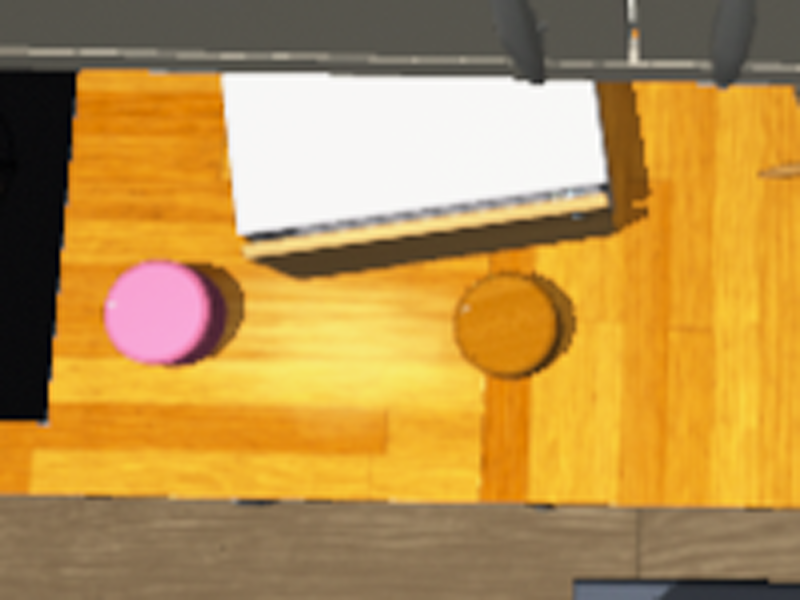

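The crops confirm the brown pot, with its top disc around (217,221) in the top image. It stands in front of the flap, right of the middle, and the press mark is at the flap's top right. Next I work out exact geometry, the tool orientation, and the cabinet clearance.

```bash
python3 - <<'E'
import pickle,cv2,numpy as np
from h import *
from rig import arm
np.set_printoptions(precision=2,suppress=True)
s=arm.observe(); print(jawmat(s["tool_rot"]).as_matrix())
def ray(d,u,v,z):
    V=np.linalg.inv(d["view"]); o=V[:3,3]; r=V[:3,:3]@np.array([(u-d["cx"])/d["fx"],(v-d["cy"])/d["fy"],1]); return o+r*(z-o[2])/r[2]
d=pickle.load(open("top0.pkl","rb")); t=lambda u,v:(u/4+90-.4,v/4+140-.4)
for n,p,z in [("flapTL",(248,258),171),("flapTR",(608,207),171),("potL",(455,325),70),("potR",(558,325),70),("potT",(507,272),70),("potB",(507,378),70),("edge",(480,503),0),("edge",(100,497),0)]: print(n,ray(d,*t(*p),z))
d=pickle.load(open("scene0.pkl","rb")); t=lambda u,v:(u/4+110-.4,v/4+120-.4)
for n,p,z in [("flapTL",(218,378),171),("flapTR",(492,255),171),("mark",(474,276),149),("potL",(402,422),70),("potR",(491,422),70),("potT",(447,381),70),("potB",(447,466),70)]: print(n,ray(d,*t(*p),z))
W=cloud(d)
for p in [(460,130),(470,150),(440,160),(440,185),(400,110),(350,90)]: print(p,W[p[1],p[0]])
w=pickle.load(open("wrist0.pkl","rb")); print("wristcam",np.linalg.inv(w["view"])[:3,3])
q=W.reshape(-1,3)
m=(q[:,2]>290)&(q[:,0]>450)&(q[:,1]>0)&(q[:,1]<450)&(q[:,2]<700); 
for y in range(0,450,75):
    k=m&(abs(q[:,1]-y-37)<37)
    print(y,k.sum(),np.nanpercentile(q[k],[0,2],axis=0) if k.any() else 0)
E
```

```text
[[-0.    0.96  0.28]
 [ 0.    0.28 -0.96]
 [-1.    0.   -0.  ]]
flapTL [501.75 386.7  171.  ]
flapTR [549.28  99.97 171.  ]
potL [459.79 234.26  70.  ]
potR [461.6  145.06  70.  ]
potT [506.97 191.06  70.  ]
potB [414.99 187.45  70.  ]
edge [306.04 215.21   0.  ]
edge [304.96 555.38   0.  ]
flapTL [506.77 387.68 171.  ]
flapTR [549.4  102.02 171.  ]
mark [549.99 121.75 149.  ]
potL [468.72 232.05  70.  ]
potR [434.06 153.35  70.  ]
potT [499.04 174.32  70.  ]
potB [401.95 210.69  70.  ]
(460, 130) [  98.78 -430.55  597.72]
(470, 150) [  89.11 -500.87  504.02]
(440, 160) [ 165.84 -492.71  399.29]
(440, 185) [ 128.97 -495.18  313.69]
(400, 110) [  63.28 -147.07  778.51]
(350, 90) [188.33 -93.55 769.57]
wristcam [ 232.24 -504.34  373.21]
0 1347 [[538.96   0.32 455.36]
 [543.38   5.5  464.08]]
75 1371 [[538.41  75.1  454.41]
 [543.51  76.87 463.52]]
150 1458 [[572.35 150.01 455.65]
 [575.16 151.41 464.29]]
225 1515 [[571.6  225.02 456.16]
 [575.27 226.62 464.43]]
300 1592 [[572.8  300.18 454.57]
 [575.24 301.74 463.57]]
375 1661 [[572.85 375.06 455.17]
 [575.73 376.59 463.96]]
```

```bash
python3 -m jog '{"turn":[[-1,0,0],[-1,0,0],[-1,0,0],[-1,0,0],[-1,0,0],[-1,0,0],[-1,0,0],[-1,0,0],[-1,0,0],[-1,0,0]],"offset":[[0,0,0],[0,0,0],[0,0,0],[0,0,0],[0,0,0],[0,0,0],[0,0,0],[0,0,0],[0,0,0],[0,0,0]],"jaw":[0.2,0.2,0.2,0.2,0.2,0.2,0.2,0.2,0.2,0.2]}'
python3 -m jog '{"turn":[[-1,0,0],[-1,0,0],[-1,0,0],[-1,0,0],[-1,0,0],[-1,0,0],[-1,0,0],[-1,0,0],[0,0,0]],"offset":[[0,0,0],[0,0,0],[0,0,0],[0,0,0],[0,0,0],[0,0,0],[0,0,0],[0,0,0],[0,0,0]],"jaw":[0.2,0.2,0.2,0.2,0.2,0.2,0.2,0.2,0.2]}'
cat > st.py <<'E'
from rig import arm
from h import *
np.set_printoptions(precision=3,suppress=True)
yaw=np.radians(8.8); XB=np.array([np.cos(yaw),np.sin(yaw),0]); YB=np.array([-np.sin(yaw),np.cos(yaw),0]); M=np.array([526,244,0])
def b(p): return np.array([(p-M)@XB,(p-M)@YB,p[2]])   # x from flap outer face
if __name__=="__main__":
    s=arm.observe(); R=jawmat(s["tool_rot"]).as_matrix()
    print("t",s["t"],"pos",s["position"],"b",b(s["position"])); print(R); print("q",s["q"],"F",s["force"],"w",s["grip_width"])
E
python3 st.py
```

```text
t: 1.4
position: [155.6, -527.4, 219.0]
tool_rot: [130.6, 90.0, 103.0]
force: [0.2, -0.3, -0.6]
grip_width: 51.8
t: 2.52
position: [155.6, -527.4, 219.1]
tool_rot: [95.5, 90.0, 104.5]
force: [-0.1, -0.4, -0.2]
grip_width: 51.3
t 2.525 pos [ 155.585 -527.412  219.119] b [-484.07  -705.663  219.119]
[[-0.    -0.155  0.988]
 [ 0.     0.988  0.155]
 [-1.     0.    -0.   ]]
q [-78.415  20.103  94.653  -0.001  65.265 -87.324] F [-0.071 -0.358 -0.219] w 51.287787423017726
```

```bash
python3 -m jog '{"turn":[[0,0,0],[0,0,0],[0,0,0],[0,0,0],[0,0,0],[0,0,0],[0,0,0],[0,0,0],[0,0,0],[0,0,0]],"offset":[[0,0.97,0.54],[0,0.97,0.54],[0,0.97,0.54],[0,0.97,0.54],[0,0.97,0.54],[0,0.97,0.54],[0,0.97,0.54],[0,0.97,0.54],[0,0.97,0.54],[0,0.97,0.54]],"jaw":[0.2,0.2,0.2,0.2,0.2,0.2,0.2,0.2,0.2,0.2]}'
python3 -m jog '{"turn":[[0,0,0],[0,0,0],[0,0,0],[0,0,0],[0,0,0],[0,0,0],[0,0,0],[0,0,0],[0,0,0],[0,0,0]],"offset":[[0,0.97,0.54],[0,0.97,0.54],[0,0.97,0.54],[0,0.97,0.54],[0,0.97,0.54],[0,0.97,0.54],[0,0.97,0.54],[0,0.97,0.54],[0,0.97,0.54],[0,0,0]],"jaw":[0.2,0.2,0.2,0.2,0.2,0.2,0.2,0.2,0.2,0.2]}'
python3 st.py; python3 - <<'E'
from rig import arm
import cv2,pickle
for n in ["scene","top","wrist"]:
    d=arm.get_image(n); pickle.dump(d,open(f"{n}1.pkl","wb")); cv2.imwrite(f"pics/{n}1.png",d["image"][:,:,::-1])
E
```

```text
t: 3.78
position: [309.0, -109.3, 219.4]
tool_rot: [-33.1, 90.0, -24.3]
force: [0.6, -0.0, 0.1]
grip_width: 51.1
t: 5.03
position: [446.8, 266.4, 218.8]
tool_rot: [141.7, 90.0, 150.7]
force: [0.7, -1.5, -0.8]
grip_width: 51.2
t 5.025 pos [446.798 266.442 218.833] b [-74.837  34.295 218.833]
[[-0.    -0.156  0.988]
 [ 0.     0.988  0.156]
 [-1.     0.    -0.   ]]
q [25.676 17.034 99.026  0.011 63.947 16.712] F [ 0.724 -1.511 -0.751] w 51.17175141390766
```

View pics/wrist1.png

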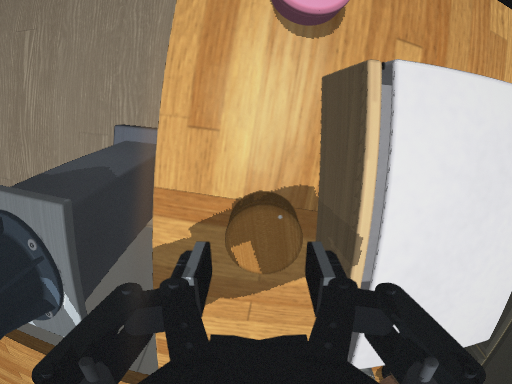

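View pics/scene1.png

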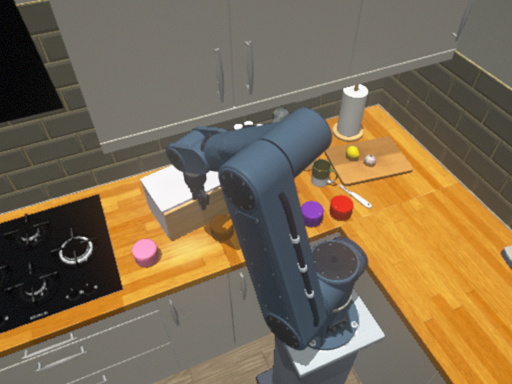

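```bash
cat >> h.py <<'E'
def wcloud(d):
    z=d["range_z"].astype(float); v,u=np.indices(z.shape)
    dx,dy=(u-d["cx"]),(v-d["cy"]); r=np.hypot(dx,dy); th=r/d["fx"]; k=np.where(r>0,np.tan(th)/np.maximum(r,1e-9),1/d["fx"])
    P=np.stack([dx*k*z,dy*k*z,z,np.ones_like(z)],-1); W=(P@np.linalg.inv(d["view"]).T)[...,:3]; W[z==0]=np.nan
    return W
E
python3 - <<'E'
import pickle
from h import *
from st import b
np.set_printoptions(precision=1,suppress=True)
d=pickle.load(open("wrist1.pkl","rb")); W=wcloud(d)
for n,p in [("pot c",(270,225)),("potTop",(265,194)),("L",(227,225)),("R",(301,232)),("bot",(262,271)),("flap front TL",(376,65)),("flap tR",(352,365)),("flapmid",(366,200)),("bin",(450,200)),("tipL",(205,245)),("tipR",(312,245)),("wood",(180,140))]:
    w=W[p[1],p[0]]; print(n,w,b(w))
q=W.reshape(-1,3); m=(abs(q[:,2]-69)<4)&(np.hypot(q[:,0]-461,q[:,1]-189)<70); c=q[m]; print(m.sum(),c.min(0),c.max(0),(c.min(0)+c.max(0))/2)
import cv2
m=(q[:,2]>163)&(q[:,2]<178)&(q[:,1]>80)&(q[:,1]<420)&(q[:,0]>480); print(cv2.boxPoints(cv2.minAreaRect(q[m][:,:2].astype(np.float32))))
E
```

```text
pot c [467.4 212.9  69.3] [-62.6 -21.8  69.3]
potTop [459.3 234.   25.1] [-67.5   0.3  25.1]
L [416.7 173.8  -0.1] [-118.7  -52.7   -0.1]
R [504.9 207.5  64.8] [-26.5 -32.8  64.8]
bot [468.4 150.8  68.3] [-71.2 -83.3  68.3]
flap front TL [510.  385.5 172.2] [  5.9 142.2 172.2]
flap tR [471.7 278.5 318.1] [-48.4  42.4 318.1]
flapmid [524.6 287.2 171.2] [  5.3  42.9 171.2]
bin [601.4 299.7 173.9] [ 83.   43.5 173.9]
tipL [418.2 272.2 243.7] [-102.2   44.4  243.7]
tipR [471.  279.8 242.5] [-48.9  43.8 242.5]
wood [341.2 281.3  -1.2] [-176.9   65.1   -1.2]
4022 [419.  146.1  65. ] [507.9 234.7  72.5] [463.4 190.4  68.8]
[[502.  391.1]
 [551.7  95.2]
 [768.1 131.6]
 [718.4 427.5]]
```

```bash
python3 -m jog '{"turn":[[0,0,0],[0,0,0],[0,0,0],[0,0,0],[0,0,0],[0,0,0],[0,0,0],[0,0,0]],"offset":[[0.7,0,0.1],[0.7,0,0],[0.7,0,0],[0.7,0,0],[0.7,0,0],[0.7,0,0],[0.5,0,0],[0,0,0]],"jaw":[0.2,0.2,0.2,0.2,0.2,0.2,0.2,0.2]}'; python3 st.py
```

```text
t: 6.18
position: [449.7, 264.0, 30.6]
tool_rot: [-162.5, 89.9, -153.7]
force: [0.4, -0.2, -0.6]
grip_width: 51.1
t 6.175 pos [449.703 263.955  30.633] b [-72.346  31.393  30.633]
[[-0.002 -0.154  0.988]
 [-0.001  0.988  0.154]
 [-1.    -0.001 -0.002]]
q [ 25.296  33.144 106.32   -0.004  40.673  16.449] F [ 0.382 -0.198 -0.55 ] w 51.061665720157926
```

```bash
python3 -m jog '{"turn":[[0,0,0],[0,0,0],[0,0,0],[0,0,0],[0,0,0],[0,0,0],[0,0,0],[0,0,0],[0,0,0],[0,0,0]],"offset":[[0,-0.25,0],[0,-0.25,0],[0,-0.2,0],[0,-0.2,0],[0,-0.2,0],[0,-0.2,0],[0,-0.2,0],[0,-0.2,0],[0,-0.1,0],[0,0,0]],"jaw":[0.2,0.2,0.2,0.2,0.2,0.2,0.2,0.2,0.2,0.2]}'; python3 st.py;  python3 - <<'E'
from rig import arm
import cv2,pickle
d=arm.get_image("wrist"); pickle.dump(d,open("wrist2.pkl","wb")); cv2.imwrite("pics/wrist2.png",d["image"][:,:,::-1])
E
```

```text
t: 7.42
position: [461.5, 193.5, 31.2]
tool_rot: [-138.9, 90.0, -130.0]
force: [0.0, 1.1, -0.0]
grip_width: 51.3
t 7.425 pos [461.534 193.51   31.152] b [-71.432 -40.033  31.152]
[[-0.    -0.155  0.988]
 [-0.     0.988  0.155]
 [-1.    -0.    -0.   ]]
q [ 17.426  31.527 109.513  -0.029  38.989   8.523] F [ 0.034  1.073 -0.03 ] w 51.28432512488019
```

View pics/wrist2.png

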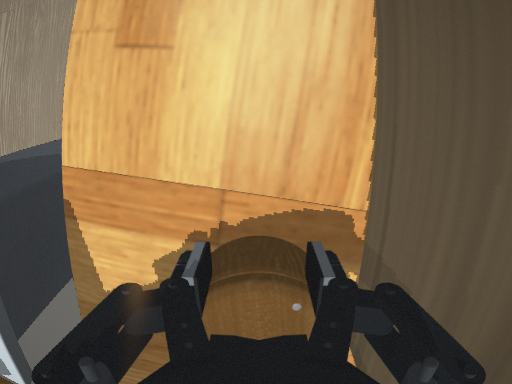

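The pot is cradled between the fingertips at (258,280), so I keep pushing.

```bash
python3 -m jog '{"turn":[[0,0,0],[0,0,0],[0,0,0],[0,0,0],[0,0,0],[0,0,0],[0,0,0],[0,0,0],[0,0,0],[0,0,0]],"offset":[[0,-0.2,0],[0,-0.25,0],[0,-0.3,0],[0,-0.3,0],[0,-0.3,0],[0,-0.3,0],[0,-0.3,0],[0,-0.3,0],[0,-0.3,0],[0,-0.25,0]],"jaw":[0.2,0.2,0.2,0.2,0.2,0.2,0.2,0.2,0.2,0.2]}';python3 -m jog '{"turn":[[0,0,0],[0,0,0],[0,0,0]],"offset":[[0,-0.25,0],[0,-0.15,0],[0,0,0]],"jaw":[0.2,0.2,0.2]}'; python3 st.py
```

```text
t: 8.72
position: [479.1, 82.6, 31.3]
tool_rot: [139.7, 90.0, 148.6]
force: [-0.2, 2.6, 0.4]
grip_width: 51.1
t: 9.1
position: [481.6, 67.1, 31.3]
tool_rot: [-96.0, 90.0, -87.1]
force: [-0.2, 0.1, -0.1]
grip_width: 51.3
t 9.1 pos [481.585  67.123  31.28 ] b [ -70.951 -168.      31.28 ]
[[ 0.    -0.155  0.988]
 [-0.     0.988  0.155]
 [-1.    -0.    -0.   ]]
q [  2.452  30.483 111.617  -0.015  37.899  -6.449] F [-0.161  0.132 -0.117] w 51.31849251781948
```

```bash
python3 -m jog '{"turn":[[0,0,0],[0,0,0],[0,0,0],[0,0,0],[0,0,0],[0,0,0],[0,0,0],[0,0,0]],"offset":[[0,0.2,0],[0,0.4,0],[0,0.4,0],[-0.6,0,-0.3],[-0.9,0,-0.3],[-0.9,0,0],[-0.9,0,0],[-0.6,0,0]],"jaw":[0.2,0.2,0.2,0.2,0,-0.5,-1,-1]}';python3 -m jog '{"turn":[[0,-1,0],[0,-1,0],[0,-1,0],[0,-1,0],[0,-1,0],[0,-1,0],[0,0,0]],"offset":[[0,0.8,0],[0,0.8,0],[0,0.8,0],[0,0.8,0],[0,0.8,0],[0,0.7,0],[0,0,0]],"jaw":[-1,-1,-1,-1,-1,-1,-1]}'; python3 st.py
python3 - <<'E'
from rig import arm
import cv2,pickle
for n in ["scene","top","wrist"]:
    d=arm.get_image(n); pickle.dump(d,open(f"{n}3.pkl","wb")); cv2.imwrite(f"pics/{n}3.png",d["image"][:,:,::-1])
E
```

```text
t: 10.1
position: [451.6, 104.5, 189.0]
tool_rot: [-0.5, 89.9, 8.5]
force: [0.2, -0.5, -1.0]
grip_width: -0.2
t: 10.98
position: [420.5, 291.1, 186.9]
tool_rot: [0.0, 62.5, 9.2]
force: [0.0, 0.2, -0.5]
grip_width: 0.3
t 10.975 pos [420.549 291.095 186.871] b [-97.005  62.673 186.871]
[[ 0.456 -0.159  0.876]
 [ 0.074  0.987  0.141]
 [-0.887  0.     0.461]]
q [ 35.921   9.688 119.2   -25.68   28.627  46.991] F [ 0.043  0.188 -0.516] w 0.25710258896404675
```

View pics/wrist3.png

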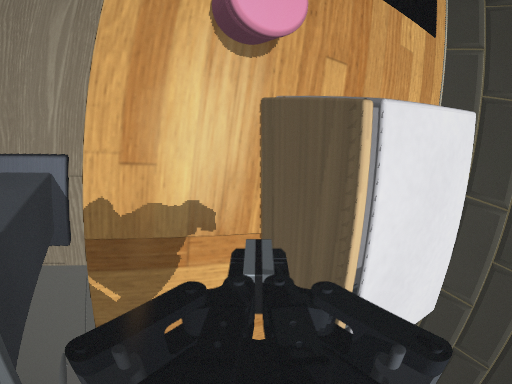

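View pics/top3.png

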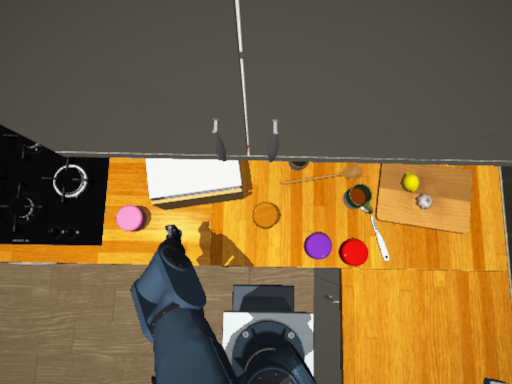

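View pics/scene3.png

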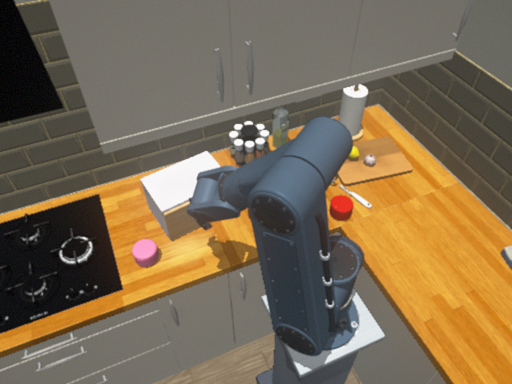

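```bash
python3 -m jog '{"turn":[[0,0,0],[0,0,0],[0,0,0]],"offset":[[0.6,0,0.42],[0.6,0,0.42],[0,0,0]],"jaw":[-1,-1,-1]}';python3 -m jog '{"turn":[[0,0,0],[0,0,0],[0,0,0],[0,0,0],[0,0,0]],"offset":[[0.046,0,0.089],[0.046,0,0.089],[0.046,0,0.089],[0.046,0,0.089],[0,0,0]],"jaw":[-1,-1,-1,-1,-1]}'; python3 st.py
```

```text
t: 11.5
position: [474.9, 296.2, 159.5]
tool_rot: [-0.1, 62.6, 8.8]
force: [-1.4, -0.1, 1.0]
grip_width: -0.5
t: 12.12
position: [489.8, 299.7, 160.4]
tool_rot: [0.0, 62.5, 8.9]
force: [0.6, -0.6, 0.0]
grip_width: 0.2
t 12.125 pos [489.758 299.675 160.373] b [-27.298  60.564 160.373]
[[ 0.456 -0.155  0.876]
 [ 0.072  0.988  0.138]
 [-0.887  0.     0.462]]
q [ 31.774  18.014 112.65  -24.387  25.725  42.703] F [ 0.563 -0.572  0.033] w 0.2232771747982303
```

```bash
python3 -m jog '{"turn":[[0,0,0],[0,0,0],[0,0,0]],"offset":[[0.046,0,0.089],[0.046,0,0.089],[0,0,0]],"jaw":[-1,-1,-1]}';python3 -m jog '{"turn":[[0,0,0],[0,0,0],[0,0,0]],"offset":[[0.046,0,0.089],[0.023,0,0.045],[0,0,0]],"jaw":[-1,-1,-1]}'; python3 st.py
```

```text
t: 12.5
position: [497.7, 300.9, 160.3]
tool_rot: [0.0, 62.5, 8.9]
force: [-0.4, -0.1, 0.7]
grip_width: 0.2
t: 12.88
position: [503.6, 301.8, 160.3]
tool_rot: [0.0, 62.5, 8.9]
force: [-0.0, 0.1, -0.8]
grip_width: 0.0
t 12.875 pos [503.551 301.783 160.3  ] b [-13.345  60.537 160.3  ]
[[ 0.456 -0.155  0.876]
 [ 0.072  0.988  0.138]
 [-0.887  0.     0.462]]
q [ 31.106  19.161 110.932 -23.379  26.053  41.101] F [-0.025  0.094 -0.773] w 0.04582916453747844
```

```bash
python3 -m jog '{"turn":[[0,0,0],[0,0,0],[0,0,0]],"offset":[[0.023,0,0.045],[0.023,0,0.045],[0,0,0]],"jaw":[-1,-1,-1]}';python3 -m jog '{"turn":[[0,0,0],[0,0,0]],"offset":[[0.023,0,0.045],[0,0,0]],"jaw":[-1,-1]}';python3 -m jog '{"turn":[[0,0,0],[0,0,0]],"offset":[[0.023,0,0.045],[0,0,0]],"jaw":[-1,-1]}'; python3 st.py
```

```text
t: 13.25
position: [507.6, 302.4, 160.4]
tool_rot: [0.0, 62.5, 8.9]
force: [0.4, 0.5, 0.1]
grip_width: -0.1
t: 13.5
position: [509.5, 302.8, 160.4]
tool_rot: [0.0, 62.5, 8.9]
force: [-0.2, -1.3, -0.0]
grip_width: -0.5
t: 13.75
position: [511.5, 303.1, 160.4]
tool_rot: [0.0, 62.5, 8.9]
force: [0.5, -0.1, 0.0]
grip_width: 0.1
t 13.75 pos [511.539 303.081 160.415] b [ -5.252  60.598 160.415]
[[ 0.456 -0.155  0.876]
 [ 0.072  0.988  0.138]
 [-0.887  0.     0.462]]
q [ 30.742  19.813 109.919 -22.801  26.27   40.195] F [ 0.528 -0.059  0.009] w 0.13377847885810237
```

```bash
python3 - <<'E'
from rig import arm
import cv2,pickle,numpy as np
a=[]
for n in ["top","wrist"]:
    d=arm.get_image(n); pickle.dump(d,open(f"{n}4.pkl","wb")); im=d["image"][:,:,::-1]
    cv2.imwrite(f"pics/{n}4.png", cv2.resize(im[140:260,100:260],None,fx=4,fy=4,interpolation=cv2.INTER_CUBIC) if n=="top" else im)
E
```

```text
(no output)
```

View pics/wrist4.png

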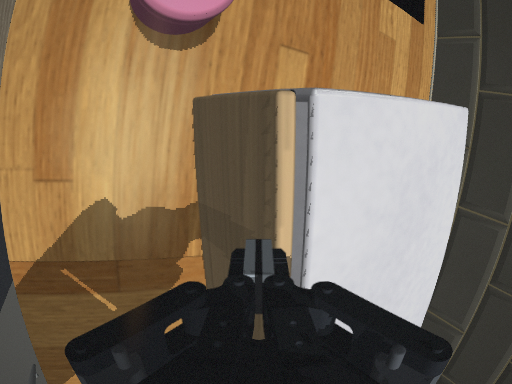

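View pics/top4.png

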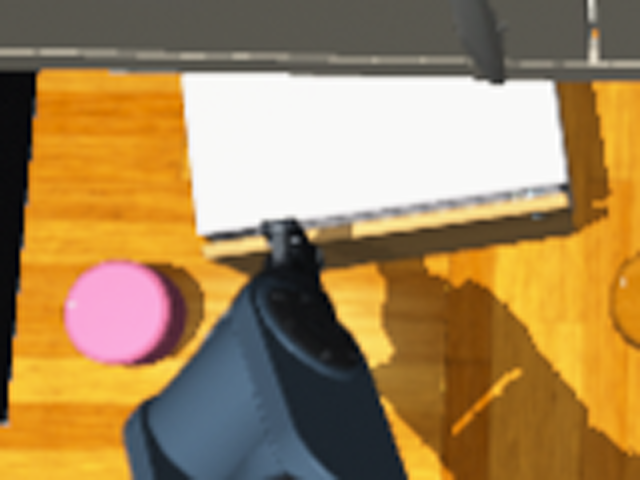

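```bash
python3 - <<'E'
import pickle
from h import *
from st import b
np.set_printoptions(precision=1,suppress=True)
d=pickle.load(open("wrist4.pkl","rb")); W=wcloud(d)
for p in [(250,241),(258,241),(268,241),(258,255),(247,262),(269,262),(235,262),(283,262),(290,120),(288,200),(292,250),(297,270),(278,120),(270,200),(280,225),(278,240),(275,235),(330,200)]: print(p,b(W[p[1],p[0]]), d["range_z"][p[1],p[0]])
q=W.reshape(-1,3); m=(abs(q[:,2]-171)<3)
B=np.array([b(x) for x in q[m]]); 
for y in range(60,150,20):
    k=abs(B[:,1]-y)<6; print(y,k.sum(),np.sort(B[k,0])[:5])
E
```

```text
(250, 241) [-17.4  71.5 174.2] 151.53989
(258, 241) [-13.8  71.5 176.1] 151.48811
(268, 241) [ -9.5  71.8 179. ] 150.83578
(258, 255) [-20.8  71.9 189.7] 136.8422
(247, 262) [-28.5  72.4 193.9] 129.78638
(269, 262) [-19.4  71.9 197.5] 130.88766
(235, 262) [-30.1  67.4 183.8] 139.10146
(283, 262) [-10.4  68.1 195.3] 137.8262
(290, 120) [  6.6 131.7 171.7] 145.42831
(288, 200) [  7.2  88.9 170.8] 159.80988
(292, 250) [121.4 -46.8  13.7] 384.63324
(297, 270) [131.2 -80.7  14.5] 398.78955
(278, 120) [  0.8 131.6 169.6] 144.60149
(270, 200) [  0.5  87.5 163. ] 163.86446
(280, 225) [  3.2  74.6 169.8] 163.28136
(278, 240) [  2.2  65.6 169.8] 165.70164
(275, 235) [  1.3  68.1 167.9] 166.10501
(330, 200) [ 33.4  86.1 175.5] 168.22992
60 399 [0.4 0.6 0.6 0.6 0.8]
80 572 [-0.2  0.1  0.2  0.2  0.2]
100 626 [-0.2 -0.2  0.   0.2  0.2]
120 714 [-1.  -0.7 -0.6 -0.6 -0.6]
140 742 [-1.3 -1.  -0.8 -0.7 -0.5]
```

```bash
python3 - <<'E'
import pickle
from h import *
from st import b
from rig import arm
np.set_printoptions(precision=1,suppress=True)
d=pickle.load(open("wrist4.pkl","rb")); s=arm.observe(); R=jawmat(s["tool_rot"]).as_matrix()
def wproj(p):
    c=d["view"]@np.append(p,1.); r=np.hypot(c[0],c[1]); th=np.arctan2(r,c[2]); return d["cx"]+d["fx"]*th*c[0]/r, d["cy"]+d["fx"]*th*c[1]/r, c[2]
for l in [(14,11,0),(14,-11,0),(0,11,0),(-14,11,0),(-40,11,0),(14,0,0)]: print(l,wproj(s["position"]+R@np.array(l)))
# tool-frame coords of finger pixels
W=wcloud(d)
for u in (250,258,268):
  for v in range(232,262,3): print(u,v,R.T@(W[v,u]-s["position"]),d["image"][v,u])
E
```

```text
(14, 11, 0) (np.float64(258.13242704331265), np.float64(217.42812395137224), np.float64(181.70683410431087))
(14, -11, 0) (np.float64(258.1539407389854), np.float64(249.03523900339536), np.float64(188.59000751088507))
(0, 11, 0) (np.float64(258.1492422976716), np.float64(226.80468326890067), np.float64(168.40969986188003))
(-14, 11, 0) (np.float64(258.16885265285833), np.float64(237.70914346632102), np.float64(155.11256561944916))
(-40, 11, 0) (np.float64(258.2152022790817), np.float64(263.35163965332754), np.float64(130.417887740649))
(14, 0, 0) (np.float64(258.1434173394327), np.float64(233.63247943405952), np.float64(185.14842080759797))
250 232 [23.5 -3.3 -5.4] [80 69 54]
250 235 [23.8 -5.7 -5.4] [82 69 55]
250 238 [24.  -8.  -5.4] [78 67 54]
250 241 [-17.8  11.   -4.2] [74 78 81]
250 244 [-21.6  11.2  -4.1] [75 80 83]
250 247 [-25.2  11.4  -4. ] [73 79 82]
250 250 [-28.2  11.4  -3.9] [74 79 83]
250 253 [-31.5  11.6  -3.9] [76 81 84]
250 256 [-34.3  11.5  -3.8] [73 76 81]
250 259 [-37.1  11.6  -3.7] [75 80 83]
258 232 [14.6  0.8 -0.1] [80 70 54]
258 235 [14.  -1.  -0.1] [78 67 51]
258 238 [14.8 -3.5 -0.1] [76 65 51]
258 241 [-17.8  11.   -0.1] [20 17 21]
258 244 [-21.6  11.2  -0.1] [24 22 23]
258 247 [-25.   11.3  -0.1] [21 20 24]
258 250 [-27.5  11.   -0.1] [19 19 20]
258 253 [-31.4  11.5  -0.1] [20 17 19]
258 256 [-34.4  11.6  -0.1] [17 21 24]
258 259 [-36.2  11.   -0.1] [26 24 26]
268 232 [2.2 6.7 5.7] [90 77 59]
268 235 [3.8 4.  5.8] [90 78 59]
268 238 [3.2 2.3 5.8] [87 75 58]
268 241 [-18.4  11.3   5. ] [77 81 84]
268 244 [-22.3  11.6   4.9] [75 80 83]
268 247 [-25.   11.3   4.8] [75 79 82]
268 250 [-26.9  10.6   4.8] [76 80 83]
268 253 [-30.6  11.1   4.7] [75 79 83]
268 256 [-34.8  11.8   4.5] [76 79 83]
268 259 [-37.3  11.7   4.4] [74 80 83]
```

```bash
python3 - <<'E'
import cv2
im=cv2.imread("pics/wrist4.png"); cv2.imwrite("pics/w4c.png",cv2.resize(im[200:300,190:330],None,fx=5,fy=5,interpolation=cv2.INTER_CUBIC))
E
```

View pics/w4c.png

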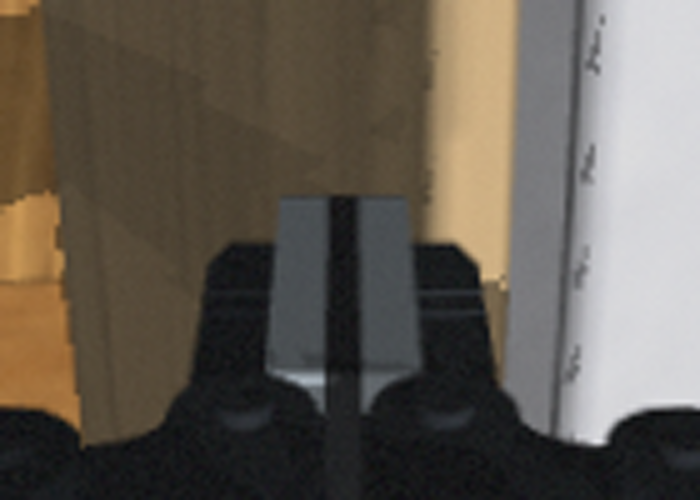

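```bash
python3 -m jog '{"turn":[[0,0,0],[0,0,0],[0,0,0]],"offset":[[-0.23,0,-0.44],[0.56,0,-0.29],[0,0,0]],"jaw":[-1,-1,-1]}';python3 -m jog '{"turn":[[0,0,0],[0,0,0],[0,0,0],[0,0,0]],"offset":[[0.046,0,0.089],[0.046,0,0.089],[0.046,0,0.089],[0,0,0]],"jaw":[-1,-1,-1,-1]}'; python3 -m jog '{"turn":[[0,0,0],[0,0,0],[0,0,0]],"offset":[[0.046,0,0.089],[0.046,0,0.089],[0,0,0]],"jaw":[-1,-1,-1]}'; python3 st.py
```

```text
t: 14.22
position: [491.1, 299.5, 133.9]
tool_rot: [-0.1, 62.6, 8.8]
force: [0.2, 0.4, -0.2]
grip_width: 0.1
t: 14.72
position: [504.1, 301.9, 135.5]
tool_rot: [0.0, 62.5, 8.9]
force: [0.2, -0.6, 0.2]
grip_width: -0.3
t: 15.1
position: [511.9, 303.1, 135.3]
tool_rot: [0.0, 62.5, 8.9]
force: [-0.1, -0.1, 0.6]
grip_width: 0.1
t 15.1 pos [511.928 303.126 135.274] b [ -4.861  60.583 135.274]
[[ 0.456 -0.155  0.876]
 [ 0.072  0.988  0.138]
 [-0.887  0.     0.462]]
q [ 30.724  22.232 110.878 -25.813  23.182  43.5  ] F [-0.121 -0.062  0.552] w 0.07761279327576179
```

No contact yet, which agrees with the wrist image: the fingertips lie about 16 mm behind the reported TCP. I continue gently.

```bash
python3 -m jog '{"turn":[[0,0,0],[0,0,0]],"offset":[[0.046,0,0.089],[0,0,0]],"jaw":[-1,-1]}';python3 -m jog '{"turn":[[0,0,0],[0,0,0]],"offset":[[0.046,0,0.089],[0,0,0]],"jaw":[-1,-1]}'; python3 -m jog '{"turn":[[0,0,0],[0,0,0]],"offset":[[0.023,0,0.045],[0,0,0]],"jaw":[-1,-1]}';python3 st.py
```

```text
t: 15.35
position: [515.7, 303.7, 135.2]
tool_rot: [-0.0, 62.5, 8.9]
force: [1.4, 0.1, -0.4]
grip_width: 0.1
t: 15.6
position: [519.3, 304.3, 135.2]
tool_rot: [-0.0, 62.5, 8.9]
force: [-4.5, -0.7, 3.0]
grip_width: -0.2
t: 15.85
position: [521.0, 304.6, 135.2]
tool_rot: [-0.0, 62.5, 8.9]
force: [-6.8, -1.1, 4.3]
grip_width: 0.1
t 15.85 pos [521.034 304.608 135.244] b [  4.365  60.654 135.244]
[[ 0.455 -0.155  0.877]
 [ 0.071  0.988  0.138]
 [-0.887 -0.     0.461]]
q [ 30.321  22.964 109.659 -24.914  23.548  42.219] F [-6.762 -1.091  4.306] w 0.0948328921845917
```

```bash
python3 -m jog '{"turn":[[0,0,0],[0,0,0]],"offset":[[0.023,0,0.045],[0,0,0]],"jaw":[-1,-1]}';python3 -m jog '{"turn":[[0,0,0],[0,0,0]],"offset":[[0.017,0,0.033],[0,0,0]],"jaw":[-1,-1]}'; python3 st.py
```

```text
t: 16.1
position: [522.7, 304.9, 135.2]
tool_rot: [-0.1, 62.6, 8.9]
force: [-10.0, -1.4, 6.5]
grip_width: -0.0
t: 16.35
position: [523.2, 304.9, 135.1]
tool_rot: [-0.1, 62.7, 8.8]
force: [-21.1, -1.9, 14.1]
grip_width: -0.1
t 16.35 pos [523.166 304.914 135.101] b [  6.518  60.631 135.101]
[[ 0.454 -0.155  0.877]
 [ 0.07   0.988  0.138]
 [-0.888 -0.001  0.459]]
q [ 30.226  23.166 109.305 -24.568  23.77   41.78 ] F [-21.107  -1.873  14.144] w -0.1107080119556647
```

```bash
python3 -m jog '{"turn":[[0,0,0],[0,0,0],[0,0,0],[0,0,0],[0,0,0],[0,0,0],[0,0,0],[0,0,0]],"offset":[[-0.1,0,-0.2],[-0.23,0,-0.45],[-0.23,0,-0.45],[-0.23,0,-0.45],[-0.23,0,-0.45],[-0.23,0,-0.45],[-0.23,0,-0.45],[0,0,0]],"jaw":[-1,-1,-1,-1,-1,-1,-1,-1]}';python3 -m jog '{"turn":[[0,0,0],[0,0,0],[0,0,0],[0,0,0],[0,0,0]],"offset":[[-0.9,0,-0.2],[-0.9,0,0],[-0.9,0,0],[0,0,0],[0,0,0]],"jaw":[-1,-1,-1,-1,-1]}'; python3 st.py;  python3 - <<'E'
from rig import arm
import cv2,pickle
for n in ["scene","top","wrist"]:
    d=arm.get_image(n); pickle.dump(d,open(f"{n}5.pkl","wb")); cv2.imwrite(f"pics/{n}5.png",d["image"][:,:,::-1])
E
```

```text
t: 17.35
position: [395.8, 285.0, 134.4]
tool_rot: [-0.0, 62.5, 9.0]
force: [1.2, 0.3, -1.1]
grip_width: 0.5
t: 17.98
position: [340.6, 276.2, 226.1]
tool_rot: [0.0, 62.5, 8.9]
force: [0.5, -0.3, -0.5]
grip_width: 0.0
t 17.975 pos [340.587 276.22  226.08 ] b [-178.301   60.206  226.08 ]
[[ 0.456 -0.155  0.876]
 [ 0.072  0.988  0.138]
 [-0.887  0.     0.462]]
q [ 42.11   -1.519 124.78  -25.505  35.931  51.23 ] F [ 0.529 -0.325 -0.477] w 0.03844144796040903
```

View pics/wrist5.png

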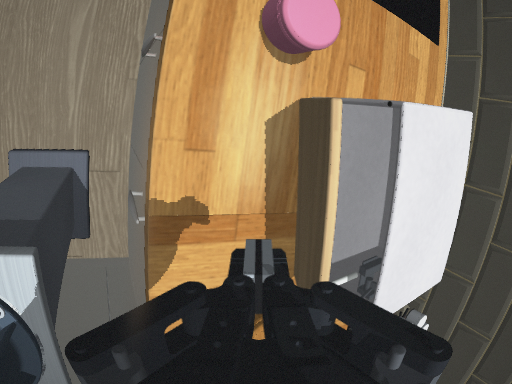

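View pics/top5.png

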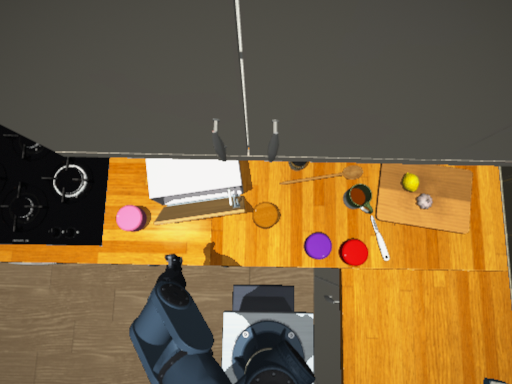

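The flap sprang ajar. In the wrist image its top edge is at (336,180) and the latch at (370,270); the pot is at top (265,215). I check clearances before swinging it.

```bash
python3 - <<'E'
import pickle
from h import *
from st import b
np.set_printoptions(precision=1,suppress=True)
d=pickle.load(open("top5.pkl","rb")); q=cloud(d).reshape(-1,3)
m=(q[:,2]>62)&(q[:,2]<80)&(q[:,1]<70)&(q[:,1]>-60)&(q[:,0]>400)&(q[:,0]<560); c=q[m]; ce=(c.min(0)+c.max(0))/2
print("pot",c.min(0),c.max(0),b(ce))
d=pickle.load(open("wrist5.pkl","rb")); W=wcloud(d)
for p in [(335,120),(340,120),(330,180),(336,180),(325,230),(330,230),(332,105),(395,200),(405,200),(410,250)]: print(p,b(W[p[1],p[0]]))
E
```

```text
pot [442.6 -21.6  62.1] [531.   66.3  74.8] [ -72.7 -213.    68.4]
(335, 120) [-63.1 124.9 155.9]
(340, 120) [-58.2 125.1 157.4]
(330, 180) [-63.7  67.3 154.1]
(336, 180) [-58.4  67.4 156.9]
(325, 230) [-63.9  14.2 153. ]
(330, 230) [-59.2  14.1 155.5]
(332, 105) [-64.7 138.7 152.7]
(395, 200) [ 20.8  39.4 174. ]
(405, 200) [ 39.9  36.7 175.3]
(410, 250) [ 75.4 -39.4 175.5]
```

```bash
python3 - <<'E'
import pickle
from h import *
from rig import arm
np.set_printoptions(precision=1,suppress=True)
d=pickle.load(open("wrist5.pkl","rb")); W=wcloud(d); s=arm.observe(); R=jawmat(s["tool_rot"]).as_matrix()
for p in [(258,241),(258,300),(258,330),(258,345),(258,370),(190,290),(90,345),(150,310),(235,262),(130,350),(400,350),(200,345),(200,375)]: print(p,R.T@(W[p[1],p[0]]-s["position"]))
E
python3 -m jog '{"turn":[[0,1,0],[0,1,0],[0,1,0],[0,0,0]],"offset":[[0,0,0],[0,0,0],[0,0,0],[0,0,0]],"jaw":[-1,-1,-1,-1]}'; python3 st.py
```

```text
(258, 241) [-18.5  11.4  -0.1]
(258, 300) [-49.5  -2.5  -0.1]
(258, 330) [ 178.5 -242.2   -0.2]
(258, 345) [-90.   11.4  -0.1]
(258, 370) [-100.    11.3   -0.1]
(190, 290) [-64.9  13.7 -25.6]
(90, 345) [-98.4  13.2 -52.4]
(150, 310) [-77.6  13.1 -37.9]
(235, 262) [-33.8   7.9 -10.9]
(130, 350) [-92.5   7.2 -41.8]
(400, 350) [-98.7  13.3  42.6]
(200, 345) [-96.   17.1 -16.4]
(200, 375) [-108.9   19.6  -14.2]
t: 18.62
position: [341.0, 276.0, 225.8]
tool_rot: [-0.1, 76.3, 8.7]
force: [-0.4, -1.2, 0.4]
grip_width: -0.1
t 18.625 pos [341.002 275.982 225.798] b [-177.928   59.908  225.798]
[[ 0.235 -0.154  0.96 ]
 [ 0.036  0.988  0.15 ]
 [-0.971 -0.001  0.237]]
q [ 36.972   2.28  117.193  -8.598  48.698  33.124] F [-0.408 -1.157  0.351] w -0.1102005924604099
```

```bash
python3 -m jog '{"turn":[[0,0,0],[0,0,0],[0,0,0],[0,0,0],[0,0,0],[0,0,0],[0,0,0],[0,0,0]],"offset":[[0.19,0,0.78],[0.19,0,0.78],[0.19,0,0.78],[0.19,0,0.78],[0.19,0,0.78],[0.63,0,-0.155],[0.63,0,-0.155],[0,0,0]],"jaw":[-1,-1,-1,-1,-1,-1,-1,-1]}'; python3 st.py;  python3 - <<'E'
from rig import arm
import cv2,pickle
for n in ["wrist"]:
    d=arm.get_image(n); pickle.dump(d,open(f"{n}6.pkl","wb")); cv2.imwrite(f"pics/{n}6.png",d["image"][:,:,::-1])
E
```

```text
t: 19.62
position: [497.4, 300.4, 172.4]
tool_rot: [-0.5, 76.4, 8.5]
force: [0.3, -0.2, 0.4]
grip_width: 0.2
t 19.625 pos [497.399 300.391 172.405] b [-19.637  60.102 172.405]
[[ 0.232 -0.155  0.96 ]
 [ 0.035  0.988  0.151]
 [-0.972 -0.002  0.235]]
q [ 28.767  20.959 101.976  -6.674  44.499  24.068] F [ 0.301 -0.182  0.425] w 0.16640718470572205
```

View pics/wrist6.png

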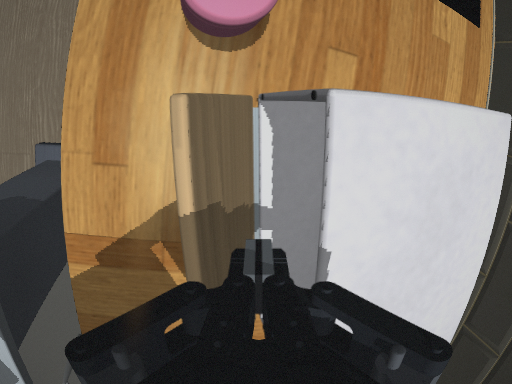

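```bash
python3 -m jog '{"turn":[[0,0,0],[0,0,0],[0,0,0],[0,0,0]],"offset":[[0.4,0,-0.1],[0.4,0,-0.1],[0.4,0,-0.1],[0,0,0]],"jaw":[-1,-1,-1,-1]}'; python3 st.py
```

```text
t: 20.18
position: [497.7, 300.6, 123.5]
tool_rot: [-0.2, 76.4, 8.7]
force: [-0.4, 0.2, -0.0]
grip_width: -0.4
t 20.175 pos [497.689 300.586 123.474] b [-19.321  60.251 123.474]
[[ 0.233 -0.155  0.96 ]
 [ 0.036  0.988  0.151]
 [-0.972 -0.001  0.235]]
q [ 28.747  24.977 104.147  -7.471  38.305  25.161] F [-0.389  0.215 -0.037] w -0.44122126522769295
```

```bash
python3 -m jog '{"turn":[[0,0,0],[0,0,0],[0,0,0],[0,0,0],[0,0,0],[0,0,0],[0,0,0]],"offset":[[-0.08,0,-0.2],[-0.06,0,-0.2],[0.067,0,-0.252],[0.067,0,-0.252],[0.067,0,-0.252],[0.067,0,-0.252],[0,0,0]],"jaw":[-1,-1,-1,-1,-1,-1,-1]}'; python3 st.py
python3 - <<'E'
from rig import arm
import cv2,pickle
for n in ["wrist"]:
    d=arm.get_image(n); pickle.dump(d,open(f"{n}7.pkl","wb")); cv2.imwrite(f"pics/{n}7.png",d["image"][:,:,::-1])
E
```

```text
t: 21.05
position: [444.6, 292.4, 106.2]
tool_rot: [-0.1, 76.3, 8.8]
force: [1.1, 0.1, 0.1]
grip_width: 0.2
t 21.05 pos [444.624 292.426 106.227] b [-73.009  60.306 106.227]
[[ 0.234 -0.156  0.96 ]
 [ 0.036  0.988  0.151]
 [-0.972 -0.001  0.236]]
q [ 30.983  22.349 111.795  -9.293  33.508  29.226] F [1.071 0.057 0.131] w 0.20185775581304985
```

View pics/wrist7.png

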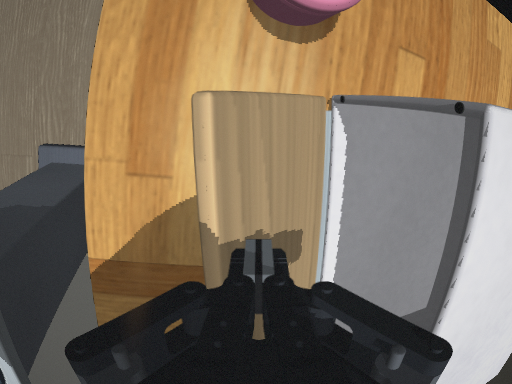

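The flap is swinging down with the fingers behind its edge: its inner face now spans columns 195–325. I continue along the arc.

```bash
python3 -m jog '{"turn":[[0,0,0],[0,0,0],[0,0,0],[0,0,0],[0,0,0],[0,0,0],[0,0,0],[0,0,0],[0,0,0]],"offset":[[0.141,0,-0.221],[0.141,0,-0.221],[0.141,0,-0.221],[0.141,0,-0.221],[0.2,0,-0.17],[0.2,0,-0.17],[0.2,0,-0.17],[0.2,0,-0.17],[0,0,0]],"jaw":[-1,-1,-1,-1,-1,-1,-1,-1,-1]}'; python3 st.py
```

```text
t: 22.22
position: [397.6, 284.9, 38.1]
tool_rot: [-0.2, 76.3, 8.8]
force: [0.0, 0.3, 0.5]
grip_width: -0.0
t 22.225 pos [397.618 284.925  38.095] b [-120.609   60.083   38.095]
[[ 0.233 -0.156  0.96 ]
 [ 0.036  0.988  0.151]
 [-0.972 -0.001  0.236]]
q [ 33.366  26.799 119.415 -15.195  22.027  37.927] F [0.029 0.347 0.484] w -0.03138577635234562
```

```bash
python3 -m jog '{"turn":[[0,0,0],[0,0,0],[0,0,0],[0,0,0],[0,0,0]],"offset":[[0.157,0,-0.06],[0.157,0,-0.06],[0.157,0,-0.05],[0.157,0,-0.04],[0,0,0]],"jaw":[-1,-1,-1,-1,-1]}'; python3 -m jog '{"turn":[[0,0,0],[0,0,0],[0,0,0]],"offset":[[0.09,0,-0.025],[0.09,0,-0.025],[0,0,0]],"jaw":[-1,-1,-1]}'; python3 st.py
python3 - <<'E'
from rig import arm
import cv2,pickle
for n in ["wrist"]:
    d=arm.get_image(n); pickle.dump(d,open(f"{n}8.pkl","wb")); cv2.imwrite(f"pics/{n}8.png",d["image"][:,:,::-1])
E
```

```text
t: 22.85
position: [396.0, 284.8, 12.0]
tool_rot: [-0.1, 76.3, 8.8]
force: [-0.5, -0.2, 0.2]
grip_width: 0.1
t: 23.22
position: [396.2, 285.1, 5.5]
tool_rot: [0.0, 76.2, 9.0]
force: [-3.2, -1.6, 11.0]
grip_width: -0.1
t 23.225 pos [396.195 285.064   5.491] b [-121.994   60.439    5.491]
[[ 0.236 -0.155  0.959]
 [ 0.037  0.988  0.151]
 [-0.971  0.     0.239]]
q [ 33.492  30.914 119.999 -19.307  17.411  42.408] F [-3.195 -1.642 11.002] w -0.08526368608236923
```

View pics/wrist8.png

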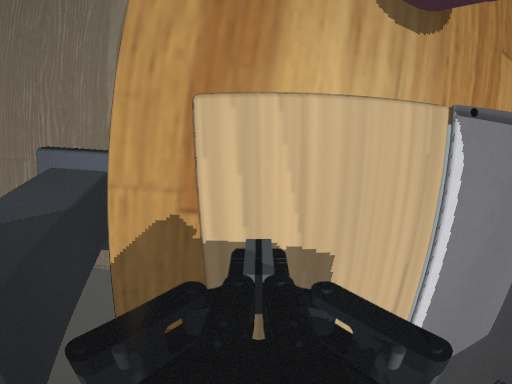

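It looks flat and pushes back with 11 N. I retreat and verify.

```bash
python3 -m jog '{"turn":[[0,0,0],[0,0,0],[0,0,0],[0,0,0],[0,0,0],[0,0,0],[0,0,0],[0,0,0]],"offset":[[-0.3,0,0],[-0.6,0,-0.3],[-0.8,0,-0.3],[-0.8,0,-0.3],[-0.8,0,-0.3],[-0.6,0,0],[0,0,0],[0,0,0]],"jaw":[-1,-1,-1,-1,-1,-1,-1,-1]}'; python3 st.py
python3 - <<'E'
from rig import arm
import cv2,pickle
from h import *
from st import b
np.set_printoptions(precision=1,suppress=True)
for n in ["scene","top","wrist"]:
    d=arm.get_image(n); pickle.dump(d,open(f"{n}9.pkl","wb")); cv2.imwrite(f"pics/{n}9.png",d["image"][:,:,::-1])
    W=(wcloud if n=="wrist" else cloud)(d); q=W.reshape(-1,3); q=q[~np.isnan(q[:,0])]; B=np.array([b(x) for x in q])
    m=(B[:,0]>-175)&(B[:,0]<0)&(abs(B[:,1])<150)
    for x in (-140,-100,-60,-20):
        k=m&(abs(B[:,0]-x)<8)&(B[:,2]<60); print(n,x,k.sum(),np.median(B[k,2]) if k.any() else 0)
    k=(abs(B[:,2]-69)<6)&(np.hypot(B[:,0]+72,B[:,1]+213)<60)
    if k.sum()>20: print("pot",(B[k].min(0)+B[k].max(0))/2)
a=pickle.load(open("top0.pkl","rb"))["image"].astype(int);c=d
E
```

```text
t: 24.28
position: [313.2, 271.7, 144.8]
tool_rot: [-0.0, 76.3, 8.9]
force: [0.4, -0.2, 0.2]
grip_width: 0.2
t 24.275 pos [313.174 271.744 144.786] b [-206.076   59.977  144.786]
[[ 0.235 -0.155  0.96 ]
 [ 0.037  0.988  0.151]
 [-0.971 -0.     0.237]]
q [ 39.088   7.627 125.29  -11.791  35.728  39.055] F [ 0.36  -0.183  0.198] w 0.24781573613318145
scene -140 349 16.456886621170497
scene -100 154 17.300915345121552
scene -60 112 16.921660820640795
scene -20 112 16.473754834623264
top -140 376 16.042637819414836
top -100 369 15.888391417928005
top -60 361 14.757073499626358
top -20 349 14.626580166711165
pot [ -73.2 -212.7   68.9]
wrist -140 2437 16.175260000795504
wrist -100 2406 15.627987420670337
wrist -60 2127 15.025388061739818
wrist -20 1934 14.436977081511003
```

View pics/top9.png

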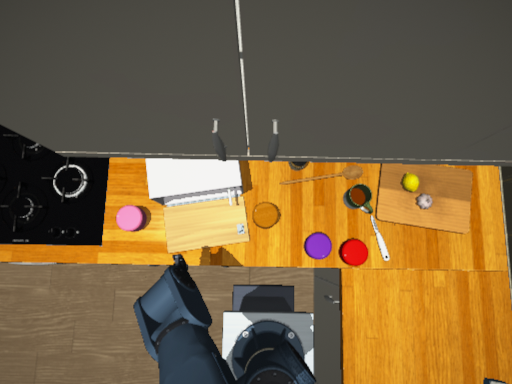

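View pics/scene9.png

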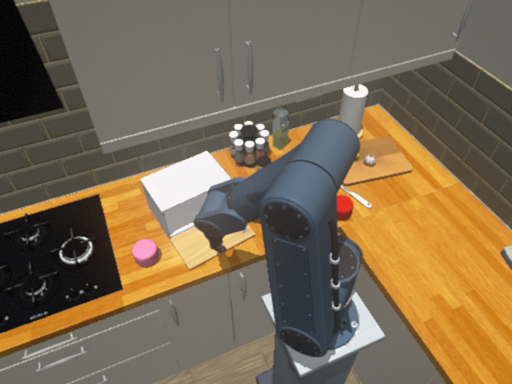

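The flap lies flat (inner face about 15–16 mm high all over, which is over 1.53 rad). The pot at top (265,215) stands upright beside it. The mug, peeler and honey jar are where they were, and the arm touches nothing.

```bash
python3 -c "
from rig import arm
print(arm.hand_in())"
```

```text
the job is handed in; nothing more can be done
None
```

The bread bin is open, its flap flat on the worktop, and I handed the job in at about 24 s of the 67 s. The hand-in reported no verdict.

I slid the oak pot about 170 mm to the right with half-open fingers. I then pressed the flap near its top edge, left of the middle, until it reached its stop, and it sprang ajar to about 0.4 rad. Finally I reached behind the edge in its left part and swung it down.

**Last checks:**
- **Flap:** the inner face measures 14.4–16.2 mm above the worktop in the wrist and top views, against 14 mm nominal, so it is at about 1.54 rad.
- **Salt pot:** it stands upright, about 19 mm clear of the flap's side edge.
- **Bystanders:** the mug and peeler look unmoved in the pictures. The honey jar stood outside the working area and looked unmoved too. I did not measure any of the three.
- **Arm:** it was clear of everything, with force readings near 0 N.

**What disagreed:** the closed fingertips were about 16 mm behind the reported TCP, not 14 mm ahead as stated. My first press approach passed above the flap without touching it. I corrected for this from the wrist camera. The scene camera also reads the flap 1–2 mm higher than the other two views, within its calibration.

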